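# Seat the long lens barrel in the sprung V-block and hold it pressed

### The arm

A 7-joint arm with a two-finger parallel gripper is mounted at the origin on the work surface. World frame = base frame: x ahead of the robot, y to its left, z up, the work surface at z = 0. Lengths are in m, angles in rad, forces in N, time in s.
With the tool pointing down it reaches from about 0.375 to 0.925 m from the base axis. Payload 3.1 kg.
Tool frame: the origin (TCP) lies midway between the tips of the shut fingers; the grasp point (between the pads) lies grip_depth behind it (grip_depth is the distance from the TCP to the grasp point, in m); y points along the fingers, x is the direction in which the jaws open and shut, and the axes are right-handed (so a half turn about y gives the same grasp; the last joint's range is limited). The gripper opens to 85 mm and grips with 20 to 120 N. Pads are 22 mm wide; open, the fingers measure 114 mm over their backs; the gripper's body (76 mm by 85 mm) begins 54 mm behind the grasp point. The pads swing forward as they close: fully open they stand 13 mm farther back than shut.
Start: joints at [1.105, 0.383, 0.044, 1.598, -0.018, 1.161, -0.05], TCP at [0.234, -0.607, 0.231] pointing down, gripper open.
Joint ranges: [-2.61, 2.61], [-0.41, 2.15], [-1.48, 1.57], [0, 2.5], [-1.57, 4.71], [0.05, 1.97], [-2.85, 2.85]. Speed limits (rad/s): [2.79, 2.79, 3.14, 3.14, 3.14, 3.14, 3.14].

### API

Orientations are given as a unit quaternion [x, y, z, w].
In Python, from bench import get_state, get_image, close_job, grip_depth gives the robot as it stands.
- The arm moves only by the shell command python3 -m jog 'ROWS' [OPENING] [FORCE]. ROWS is JSON, a list of rows, each a list of 2 entries, a list of its own where there are three numbers: the shift along the tool's x, y, z in mm, then the turn, a rotation vector about the tool's x, y, z in degrees. A call has 1 to 8 rows; each row is the pose to reach, as a shift and turn from the pose measured when the call began, along the tool's axes at that moment; what a row does not reach only later rows make up. A row lasts 1/8 s, in which the tool goes at most 62.5 mm and 10.7 degrees, less where a joint would pass 70% of its speed; a pose out of reach is approached as far as the arm can. A call with a gripper value outside its range is refused whole. OPENING is the gripper command: -1 is shut, 1 is fully open, values between are in proportion, set as the call begins (- or left out, the last holds). The fingers move at their own pace and stop on an object; FORCE is the grip in N (left out, the last holds). Time passes only in rows, so rows that repeat a pose let the fingers close. It gives the time, the measured TCP pose, the force and the opening at its end, in the units of the state.
- get_state(): the state, without advancing time (a new reading comes with each control period).
- get_image(name): name is "side" or "top"; returns a dict with "pixels" (420x560x3 uint8, red, green, blue), "intrinsics" (3x3 intrinsics, pixels), "dist" ([k1, k2, p1, p2, k3] as OpenCV has them; the pictures are not rectified), "world_from_camera" (4x4, takes a point from camera to world coordinates). Camera axes: x right, y down, z forward; pixel columns grow to the right and rows downward; lengths in m; the calibration is good to about 2 mm. A picture is of the moment at which its call begins. There is no depth.
- close_job(): hands the job in, once; it reports no verdict.
The state is a dict: "time_s": time; "joint_pos": joint angles; "joint_vel": joint speeds; "joint_torque": joint torques, N m; "eef_pos": TCP position; "orientation": TCP orientation; "ft_force": force on the tool from outside, world axes, zero at the start; "torque": the same for the moment, N m; "width": finger opening in m.
Only numpy, scipy, OpenCV 4.12 (cv2) and the standard library are available. Lean on these libraries where they do the work, as an engineer would, in place of code of your own. Each camera call takes 0.05 s, during which the arm holds its last target.

### The job

Lift the long lens barrel (the one with the wide front ring) out of its cradle and seat it, centred, in the V-block of the jig so that it lies on both flanks of the V along both halves of the block. Then push it gently down until the sprung seat plate is flush with the jig's frame, and finish like that, still holding the barrel pressed down with the fingers, without touching the jig itself. There is glass inside: grip it lightly (some 20 N, never over 35 N a finger) and do not drop or slam it; leave the other things where they are.

Things in the scene. Friction and masses are not known exactly. Their poses are not given: they have to be found in the camera images.
- barrel: the long lens barrel to be seated: black cylinder, diameter 40, length 104 (x -52 to +52), then a wide front ring, diameter 48, 10 long (x 52 to 62). Thin bright bands at x -20 and +20. Origin on its axis, midway along the 104 length; x axis along the barrel towards the ring. 0.2 to 0.3 kg, holds glass. At the start level in cradle_a, its axis 34 above the table
- cradle_a: fixed grey cradle under the long barrel: foot 100 x 64 x 6 with two saddles (x -44 to -26 and 26 to 44), floor 14 above the table, lips 7 high from y 16 to 26 on either side. The 52 wide gap between the saddles is free for fingers at mid-barrel. Origin under its centre, x along the barrel
- cradle_b: identical cradle under the shorter barrel
- jig: fixed aluminium jig, rectangular frame 160 (x) x 124 (y), its rim 30 above the table; in its opening (126 x 90) moves the sprung seat. Origin under its centre, x along the V groove
- jaw_left: V flank on the +y side of the groove, steel, fixed to the seat plate. The V-block is split in two halves, x -44 to -26 and 26 to 44, with a 52 wide gap for fingers at mid-barrel. Origin at the centre of the seat plate's top, axes as the jig's
- jaw_right: the same for the flank on the -y side
- seat_axis (a point): on the sprung seat: where the barrel's origin lies when it is seated and centred; x axis along the groove. 72.3 above the table with the seat up; sinks with it. The 90 degree upright V has its bottom line 28.3 below this point, flank tops 6 below, outer sides 28 either side; the seat plate's top (120 x 84) is 36.3 below it
- seat (a joint): how far the seat plate is pressed down, in m: 0 = up (plate's top 6 mm proud of the frame's rim), 0.006 = plate flush with the rim, 0.012 = bottomed. A spring: starts to sink at about 3 N on it and takes 1 N more per mm (9 N in all at flush, the barrel's own weight included)
- short_barrel: the other, shorter lens barrel: plain black cylinder, diameter 40, length 88, no wide ring; origin on its axis at mid-length. Lies in cradle_b. Leave it.
- battery: black battery pack, 58 x 38 x 20; origin under its centre. Leave it.
- lens_cap: flat black lens cap, diameter 52, 8 high; origin under its centre. Leave it.
- cassette: grey video cassette, 66 x 48 x 13; origin under its centre. Leave it.
- tape_roll: paper tape roll lying flat, diameter 70, 18 high; origin under its centre. Leave it.
- screwdriver: screwdriver 150 long lying along its x axis; origin on the table under it. Leave it.
- eyecup: black rubber eyecup ring lying flat, diameter 44, 16 high; origin under its centre. Leave it.

How it is judged:
By the outcome, as a careful person would: the job done as asked, in the order asked, and still so for the second after the job is handed in, while the arm keeps its last pose, push and grip.
It also fails if it takes over 51 s, if anything falls off the work surface, if the arm or the gripper's body presses on something with over 40 N, if the wrist force passes 120 N, or if a joint passes its speed limit or range.

## Working session

There is one attempt and no reset: what is moved stays moved. The work goes in short steps, Python scripts to look and compute and a shell command to move; the robot and the scene stay as the last step left them, time stands still between calls to the robot, and variables do not carry over. Pictures are saved under pics/ and viewed, and the job is handed in when it is done.

```bash
ls; mkdir -p pics
python3 - <<'E'
from bench import *
import cv2
print(grip_depth, get_state())
for n in("side","top"):
    d=get_image(n); cv2.imwrite(f"pics/{n}0.png",d["pixels"][:,:,::-1]); print(n,d["intrinsics"],d["dist"],d["world_from_camera"])
E
```

```text
pics
0.0187 {'time_s': 0.0, 'joint_pos': array([ 1.10519543,  0.38385487,  0.04383068,  1.59959992, -0.01793007,
        1.16120281, -0.04986644]), 'joint_vel': array([-0.00068879, -0.00131195, -0.00061646, -0.00056952, -0.000178  ,
       -0.00019221,  0.00092754]), 'joint_torque': array([-5.10009559e-04, -4.33466220e+01,  1.02470543e+00, -2.49516392e+01,
        1.06672771e-02,  1.12392643e-02, -3.67435447e-06]), 'eef_pos': array([ 0.23337589, -0.60563246,  0.22986225]), 'orientation': array([-0.58252157,  0.40090696, -0.39930402,  0.58352252]), 'ft_force': array([-0.19129208, -0.10770901, -0.02789794]), 'torque': array([ 0.01691246,  0.00898583, -0.02900277]), 'width': 0.08531256183176189}
side [[486.93606707   0.         272.53677622]
 [  0.         486.93606707 218.29996842]
 [  0.           0.           1.        ]] [-0.16374743  0.          0.          0.          0.        ] [[-0.69849159 -0.51086312  0.5011271  -0.17326075]
 [-0.71561013  0.50196891 -0.48572559  0.66754765]
 [-0.00341093 -0.69788687 -0.71619989  1.06088774]
 [ 0.          0.          0.          1.        ]]
top [[441.25974757   0.         277.73626805]
 [  0.         441.25974757 207.00039989]
 [  0.           0.           1.        ]] [0.0477266 0.        0.        0.        0.       ] [[ 1.83344980e-02 -9.80308481e-01  1.96619249e-01  3.01014789e-01]
 [-9.99756434e-01 -2.03913970e-02 -8.44183386e-03  7.69944457e-04]
 [ 1.22849425e-02 -1.96416582e-01 -9.80443576e-01  1.19821763e+00]
 [ 0.00000000e+00  0.00000000e+00  0.00000000e+00  1.00000000e+00]]
```

View pics/side0.png

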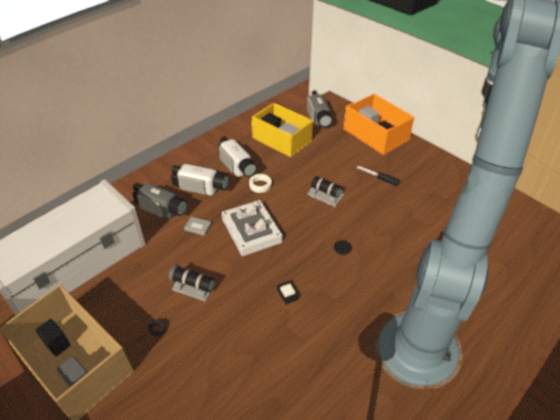

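View pics/top0.png

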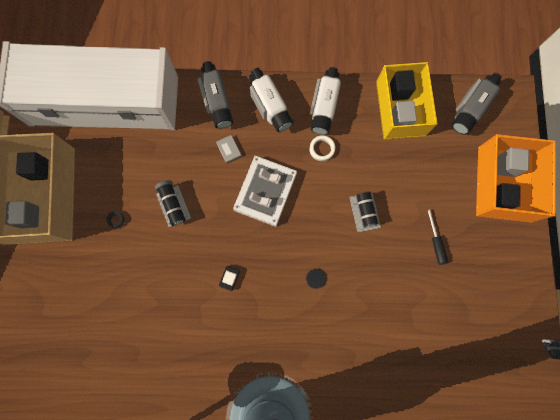

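The side view shows the jig at (251,227) and barrels at (192,280) and (327,190). In the top view they are at (266,190), (172,203) and (367,210). I'll zoom in to tell the two barrels apart.

Run:
```python
import cv2,numpy as np
t=cv2.imread("pics/top0.png");s=cv2.imread("pics/side0.png")
r=lambda im,x,y,w,h,k:cv2.resize(im[y:y+h,x:x+w],None,fx=k,fy=k,interpolation=cv2.INTER_CUBIC)
cv2.imwrite("pics/ztop.png",np.hstack([r(t,145,170,50,75,8),r(t,345,170,50,75,8)]))
cv2.imwrite("pics/zjig.png",np.hstack([r(t,225,145,80,90,5),r(s,210,190,80,90,5)]))
cv2.imwrite("pics/zside.png",np.hstack([r(s,160,250,65,60,6),r(s,295,165,65,60,6)]))
```

```text
(no output)
```

View pics/ztop.png

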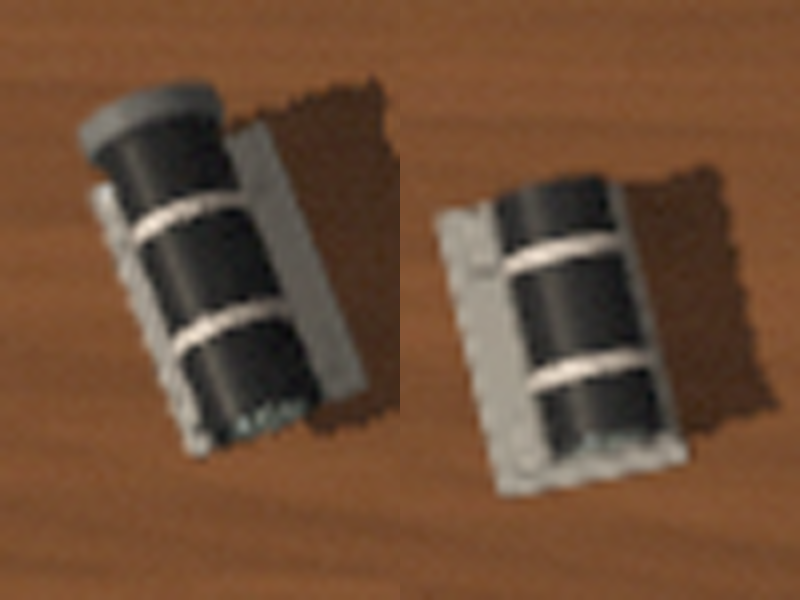

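View pics/zjig.png

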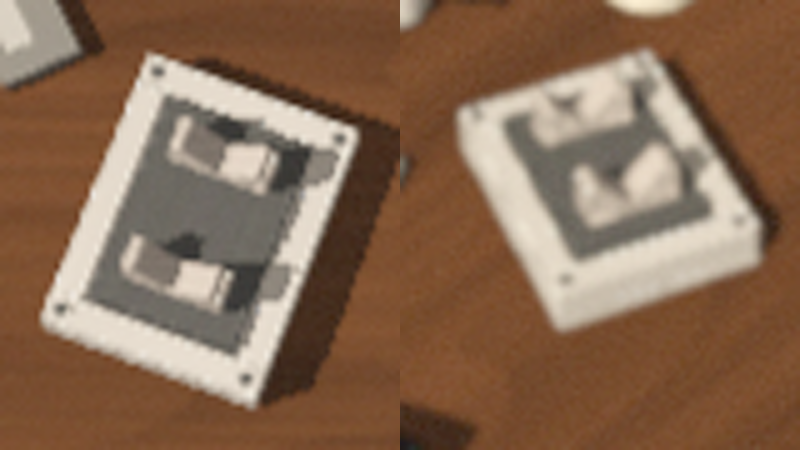

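View pics/zside.png

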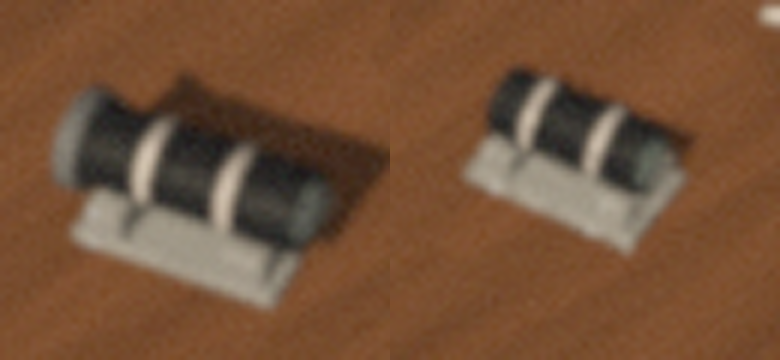

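The long barrel with the wide front ring is the left one, at about (172,203) top and (192,280) side, and its ring end points away from the robot. The jig is empty, with its long axis running up and to the right. Next I'll measure them.

```bash
cat > h.py <<'E'
import cv2,numpy as np
from bench import *
def grab(n,save=None):
    d=get_image(n);K=d["intrinsics"];im=cv2.undistort(np.ascontiguousarray(d["pixels"][:,:,::-1]),K,np.array(d["dist"]))
    if save: cv2.imwrite(save,im)
    return im,K,d["world_from_camera"]
def ray(K,T,p):
    v=np.linalg.inv(K)@np.array([p[0],p[1],1.]);v=T[:3,:3]@v;return T[:3,3],v/np.linalg.norm(v)
def proj(K,T,X):
    X=np.atleast_2d(X);c=(X-T[:3,3])@T[:3,:3];q=c@K.T;return q[:,:2]/q[:,2:]
def plane(K,T,p,z):
    o,v=ray(K,T,p);return o+v*(z-o[2])/v[2]
def tri(views): # [(K,T,p)]
    A=0;b=0;rs=[ray(*v) for v in views]
    for o,v in rs:
        M=np.eye(3)-np.outer(v,v);A=A+M;b=b+M@o
    X=np.linalg.solve(A,b);return X,[np.linalg.norm((np.eye(3)-np.outer(v,v))@(X-o)) for o,v in rs]
E
python3 - <<'E'
from h import *
for n,b in(("top",(150,175,42,60)),("side",(163,258,60,48))):
    im,K,T=grab(n,f"pics/u{n}.png")
    x,y,w,h=b;k=8
    c=cv2.resize(im[y:y+h,x:x+w],None,fx=k,fy=k,interpolation=cv2.INTER_CUBIC).astype(int)
    B,G,R=c[...,0],c[...,1],c[...,2]
    m=((R-B<18)&(c.max(2)<80)).astype(np.uint8)*255
    m2=((R-B<30)&(c.max(2)>140)).astype(np.uint8)*255
    o=np.hstack([c.astype(np.uint8),cv2.merge([m,m2,m*0])]);cv2.imwrite(f"pics/m{n}.png",o)
    print(o.shape)
E
```

```text
(480, 672, 3)
(384, 960, 3)
```

View pics/mtop.png

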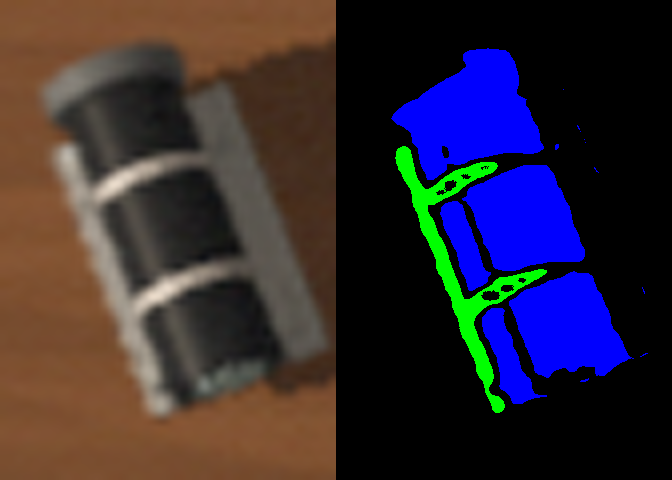

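View pics/mside.png

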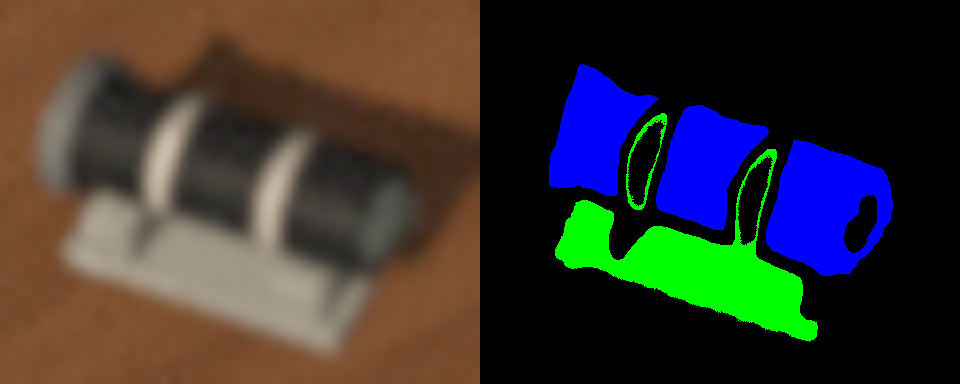

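```bash
cat > barrel.py <<'E'
from h import *
def edges(im,c0,c1,srange,half,k=8):
    """scan lines across a rough axis c0->c1 (px); returns edge points each side"""
    c0=np.array(c0,float);c1=np.array(c1,float);L=np.linalg.norm(c1-c0);d=(c1-c0)/L;n=np.array([-d[1],d[0]])
    f=im.astype(np.float32);out=[[],[]]
    for s in srange:
        p0=c0+d*s*L
        for i,sg in enumerate((-1,1)):
            t=np.arange(0,half,.1);q=p0+sg*n*t[:,None]
            v=cv2.remap(f,q[:,0].astype(np.float32).reshape(-1,1),q[:,1].astype(np.float32).reshape(-1,1),cv2.INTER_LINEAR)[:,0]
            # half-way between the barrel's and the outside's R value: strongest rise of R+(R-B)
            u=v[:,2]*2-v[:,0];lo=np.median(u[:int(half*.4*10)])
            g=np.gradient(cv2.GaussianBlur(u.reshape(-1,1),(1,9),2)[:,0]); j0=int(half*.45*10);
            j=j0+np.argmax(g[j0:])
            out[i].append(q[j])
    return [np.array(o) for o in out]
def axisplane(K,T,E):
    R=[]
    rm=[]
    for e in E:
        vx,vy,x,y=cv2.fitLine(e.astype(np.float32),cv2.DIST_HUBER,0,.01,.001).ravel()
        res=np.abs((e-[x,y])@[-vy,vx]);rm.append(res.mean())
        a,b=ray(K,T,(x-15*vx,y-15*vy))[1],ray(K,T,(x+15*vx,y+15*vy))[1]
        n=np.cross(a,b);R.append(n/np.linalg.norm(n))
    if R[0]@R[1]<0:R[1]=-R[1]
    n=R[0]+R[1];half=np.arccos(R[0]@R[1])/2
    return n/np.linalg.norm(n),half,rm
E
python3 - <<'E'
from barrel import *
N=[];V={}
S=dict(top=((150,175),(128,110),(212,350)),side=((163,258),(90,125),(375,220)))
for n in S:
    im,K,T=grab(n);o,a,b=S[n];a=np.array(a)/8+o;b=np.array(b)/8+o
    sr=[.08,.12,.16,.4,.45,.5,.55,.6,.65,.85,.9,.95]
    E=edges(im,a,b,sr,14 if n=='top' else 13)
    nn,h,rm=axisplane(K,T,E);N.append(nn);V[n]=(K,T);print(n,h,rm)
    x,y=o;v=cv2.resize(im[y:y+60,x:x+62],None,fx=8,fy=8,interpolation=cv2.INTER_CUBIC)
    for e,c in zip(E,((0,0,255),(0,255,0))):
        for p in e: cv2.circle(v,tuple(int(q) for q in (p-o)*8+4),3,c,-1)
    cv2.imwrite(f"pics/e{n}.png",v)
d=np.cross(*N);d/=np.linalg.norm(d)
if d[0]<0:d=-d
A=np.array(N+[d]);c=[N[0]@V['top'][1][:3,3],N[1]@V['side'][1][:3,3],d@np.array([.45,.25,.03])]
P=np.linalg.solve(A,c);print("axis pt",P,"dir",d)
for n,h in(("top",0),("side",0)):
    o=V[n][1][:3,3];print(n,np.linalg.norm(np.cross(P-o,d)))
# undirected: radius check = dist*sin(half)
E
```

```text
top 0.01664569193548537 [np.float64(0.11785271817425663), np.float64(0.18590750927514277)]
side 0.018117448082325235 [np.float64(0.6253245913782457), np.float64(0.3179738518369008)]
axis pt [0.45442896 0.24023774 0.0330521 ] dir [ 0.91178764  0.41054072 -0.009981  ]
top 1.1730645497122
side 1.2113062182379284
```

```bash
python3 -c "
import cv2,numpy as np
cv2.imwrite('pics/eb.png',cv2.resize(np.hstack([cv2.imread('pics/etop.png'),cv2.imread('pics/eside.png')]),None,fx=.8,fy=.8))"
```

```text
(no output)
```

View pics/eb.png

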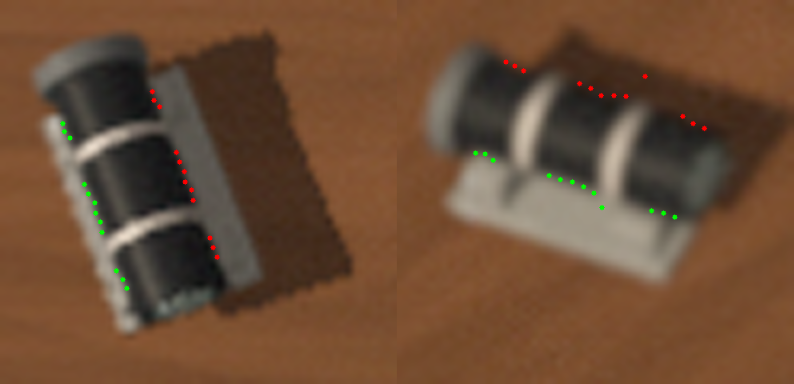

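Run:
```python
import cv2,numpy as np
for n,b in(("top",(225,145,80,85)),("side",(215,193,72,66))):
    x,y,w,h=b;im=cv2.imread(f"pics/u{n}.png")
    v=cv2.resize(im[y:y+h,x:x+w],None,fx=7,fy=7,interpolation=cv2.INTER_CUBIC)
    cv2.imwrite(f"pics/j{n}.png",v)
```

```text
(no output)
```

View pics/jtop.png

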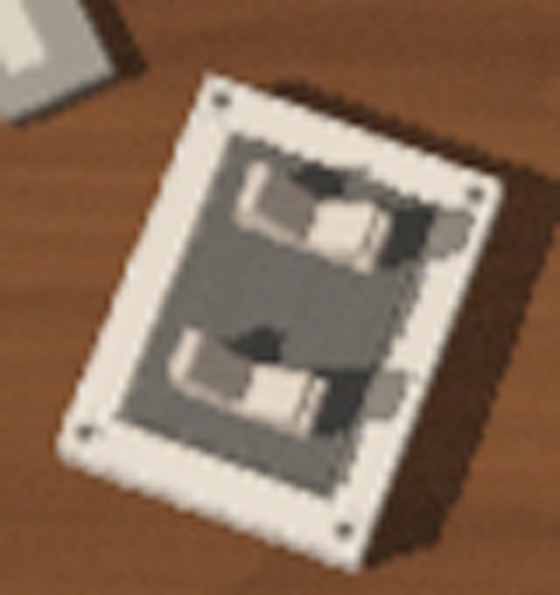

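View pics/jside.png

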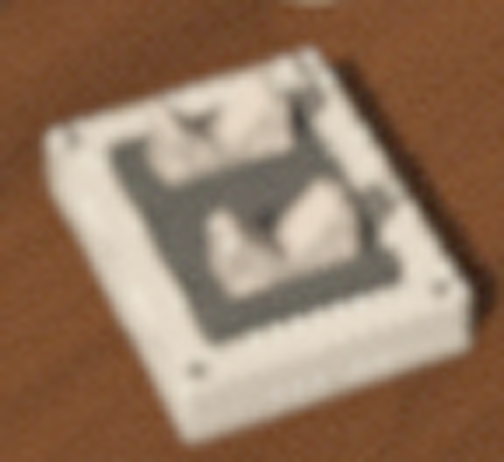

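The edge overlays are good apart from two stray points in the side view, at (645,76) and (602,208), which I'll reject. The jig's four corner screws are visible in both views, top crop (221,100), (477,194), (85,432), (345,530), so I'll triangulate those.

```bash
cat > meas.py <<'E'
from barrel import *
V={}
def blob(im,off,U,r=2.5):
    c=(np.array(U)+.5)/7-.5+off
    g=im.max(2).astype(float);ys,xs=np.mgrid[int(c[1])-3:int(c[1])+5,int(c[0])-3:int(c[0])+5]
    k=np.hypot(xs-c[0],ys-c[1])<=r;v=g[ys,xs];w=np.clip(np.percentile(v[k],70)-v,0,None)*k
    return np.array([(w*xs).sum(),(w*ys).sum()])/w.sum()
imt,Kt,Tt=grab("top");ims,Ks,Ts=grab("side")
t=[blob(imt,(225,145),u) for u in((221,100),(477,194),(345,530),(85,432))]
ss=[blob(ims,(215,193),u) for u in((309,62),(440,288),(196,369),(70,138))]
print("top planes z=.03",[plane(Kt,Tt,p,.03).round(4).tolist() for p in t])
print("side planes     ",[plane(Ks,Ts,p,.03).round(4).tolist() for p in ss])
C=[tri([(Kt,Tt,p),(Ks,Ts,q)]) for p,q in zip(t,ss)]
for X,e in C: print(X.round(4),np.round(e,4))
for nm,Q in (("tri",np.array([X for X,_ in C])),("top",np.array([plane(Kt,Tt,p,.03) for p in t])),("side",np.array([plane(Ks,Ts,p,.03) for p in ss]))):
    ax=(Q[0]+Q[1]-Q[2]-Q[3])
    lens=[np.linalg.norm(Q[i]-Q[(i+1)%4]).round(4) for i in range(4)]
    print(nm,"jig centre",Q.mean(0).round(4),lens, "yaw a",np.degrees(np.arctan2(*(Q[0]-Q[3])[[1,0]])).round(2),np.degrees(np.arctan2(*(Q[1]-Q[2])[[1,0]])).round(2), "b",np.degrees(np.arctan2(*(Q[1]-Q[0])[[1,0]])).round(2),np.degrees(np.arctan2(*(Q[2]-Q[3])[[1,0]])).round(2))
# barrel
N=[]
S=dict(top=(imt,Kt,Tt,(150,175),(128,110),(212,350)),side=(ims,Ks,Ts,(163,258),(90,125),(375,220)))
for n in S:
    im,K,T,o,a,b=S[n];a=np.array(a)/8+o;b=np.array(b)/8+o
    E=edges(im,a,b,[.04,.08,.12,.16,.4,.45,.5,.55,.6,.65,.85,.9],14 if n=='top' else 11)
    G=[]
    for e in E:
        for _ in range(3):
            vx,vy,x,y=cv2.fitLine(e.astype(np.float32),cv2.DIST_L1,0,.01,.001).ravel()
            r=np.abs((e-[x,y])@[-vy,vx]);e=e[r<=max(.5,2*np.median(r))]
        G.append(e)
    nn,h,rm=axisplane(K,T,G);N.append(nn);print(n,h,np.round(rm,2),[len(g) for g in G])
d=np.cross(*N);d/=np.linalg.norm(d);d=d*np.sign(d[0])
P=np.linalg.solve(np.array(N+[d]),[N[0]@Tt[:3,3],N[1]@Ts[:3,3],d@np.array([.45,.25,.03])])
print("axis",P.round(4),d.round(4),"yaw",np.degrees(np.arctan2(d[1],d[0])))
# bands: bright, near axis
for n in S:
    im,K,T=S[n][:3]
    for sgn in(-1,1):pass
    # sample along axis image
    res=[]
    up=T[:3,3]-P;up-=d*(up@d);up/=np.linalg.norm(up)
    s=np.arange(-.075,.075,.0005)
    acc=[]
    for ang in np.radians([-35,-20,0,20,35]):
        w=np.cross(d,up);rad=.02*(up*np.cos(ang)+w*np.sin(ang))
        q=proj(K,T,P+rad+s[:,None]*d).astype(np.float32)
        v=cv2.remap(im.astype(np.float32),q[:,:1].copy(),q[:,1:].copy(),cv2.INTER_LINEAR)[:,0].min(1)
        acc.append(v)
    for v in acc:
        m=np.clip(v-90,0,None);m[np.abs(s)>.05]=0
        lab=np.flatnonzero(np.diff((m>0).astype(int)))
        cs=[(round(float((s[a+1:b+1]*m[a+1:b+1]).sum()/m[a+1:b+1].sum()),4)) for a,b in zip(lab[::2],lab[1::2]) if b-a>3]
        res.append(cs)
    print(n,res)
E
python3 meas.py
```

```text
top planes z=.03 [[0.6696, 0.0529, 0.03], [0.6328, -0.0476, 0.03], [0.4986, 0.0009, 0.03], [0.5351, 0.1011, 0.03]]
side planes      [[0.6309, -0.0557, 0.03], [0.494, 0.0005, 0.03], [0.5305, 0.1024, 0.03], [0.6711, 0.0502, 0.03]]
[0.5997 0.0261 0.1274] [0.0433 0.0433]
[ 0.6324 -0.0762 -0.1143] [0.046 0.046]
[ 0.5459  0.0321 -0.047 ] [0.046 0.046]
[0.5337 0.1118 0.1621] [0.0327 0.0327]
tri jig centre [0.5779 0.0234 0.032 ] [np.float64(0.2644), np.float64(0.154), np.float64(0.2242), np.float64(0.1137)] yaw a -52.4 -51.38 b -72.29 -81.31
top jig centre [0.584  0.0268 0.03  ] [np.float64(0.107), np.float64(0.1426), np.float64(0.1066), np.float64(0.1429)] yaw a -19.69 -19.84 b -110.11 -109.99
side jig centre [0.5816 0.0243 0.03  ] [np.float64(0.148), np.float64(0.1082), np.float64(0.15), np.float64(0.1133)] yaw a -110.77 -109.68 b 157.68 159.65
top 0.016957069320999447 [0.14 0.16] [12, 12]
side 0.014860192605840655 [0.19 0.23] [10, 11]
axis [0.4543 0.2406 0.0332] [ 0.9125  0.4089 -0.015 ] yaw 24.139312868114676
top [[], [0.0339], [], [], []]
side [[], [], [], [], []]
```

```bash
sed -i 's/^ss=\[blob.*/ss=[blob(ims,(215,193),u) for u in((70,138),(309,62),(440,288),(196,369))]/; s/np.clip(v-90,0,None)/np.clip(v-(v[np.abs(s)<.045].max()+40)\/2,0,None)/' meas.py; python3 meas.py
```

```text
top planes z=.03 [[0.6696, 0.0529, 0.03], [0.6328, -0.0475, 0.03], [0.4986, 0.0008, 0.03], [0.5351, 0.1011, 0.03]]
side planes      [[0.6712, 0.0501, 0.03], [0.6309, -0.0559, 0.03], [0.4942, 0.0003, 0.03], [0.5304, 0.1023, 0.03]]
[0.6682 0.0526 0.034 ] [0.0002 0.0002]
[ 0.6279 -0.049   0.0377] [0.0032 0.0032]
[ 4.975e-01 -3.000e-04  2.760e-02] [0.0019 0.0019]
[0.5348 0.1006 0.0255] [0.0015 0.0015]
tri jig centre [0.5821 0.026  0.0312] [np.float64(0.1094), np.float64(0.1396), np.float64(0.1075), np.float64(0.142)] yaw a -19.77 -20.49 b -111.61 -110.3
top jig centre [0.584  0.0268 0.03  ] [np.float64(0.1069), np.float64(0.1426), np.float64(0.1067), np.float64(0.1429)] yaw a -19.69 -19.8 b -110.12 -109.98
side jig centre [0.5817 0.0242 0.03  ] [np.float64(0.1134), np.float64(0.1478), np.float64(0.1082), np.float64(0.1502)] yaw a -20.33 -22.36 b -110.8 -109.52
top 0.019362527302352064 [0.13 0.15] [12, 12]
side 0.015179940308080732 [0.16 0.19] [8, 10]
axis [0.4541 0.2408 0.0323] [ 9.141e-01  4.055e-01 -5.000e-04] yaw 23.921558688211743
top [[0.0416], [0.0345], [0.0336], [0.0331], [-0.031, 0.0063, 0.0148, 0.0337]]
side [[0.0292], [0.0287], [0.0278], [0.0282], [-0.0167, 0.0284]]
```

```bash
sed -i 's/^    for v in acc:/    print(n,np.array(acc)[:,::8].astype(int).tolist())\n    for v in acc:/' meas.py; python3 meas.py | tail -5
python3 - <<'E'
from h import *
imt,K,T=grab("top")
for u in((155,175),(190,287)):
    p=(np.array(u)+.5)/8-.5+(150,175); print(p,plane(K,T,p,.053))
E
```

```text
axis [0.4544 0.2405 0.0348] [ 0.9121  0.4094 -0.0234] yaw 24.171492180950292
top [[45, 44, 45, 46, 48, 47, 48, 46, 48, 49, 51, 47, 48, 51, 49, 46, 47, 49, 47, 46, 45, 44, 50, 51, 52, 49, 43, 59, 60, 66, 63, 65, 64, 65, 64, 110, 186, 88], [43, 45, 47, 48, 47, 48, 47, 48, 50, 49, 48, 49, 51, 50, 46, 43, 47, 47, 46, 46, 48, 50, 52, 52, 52, 46, 61, 100, 71, 66, 65, 63, 63, 63, 62, 106, 178, 104], [43, 41, 44, 47, 44, 48, 48, 48, 49, 49, 47, 50, 50, 45, 45, 46, 47, 45, 45, 45, 48, 53, 52, 50, 47, 45, 68, 85, 55, 38, 40, 39, 37, 38, 40, 72, 139, 59], [45, 44, 46, 46, 47, 48, 48, 47, 48, 51, 48, 52, 49, 48, 48, 48, 47, 46, 46, 48, 49, 51, 49, 46, 50, 47, 62, 77, 41, 29, 27, 29, 30, 28, 28, 55, 107, 42], [44, 46, 46, 44, 48, 47, 48, 50, 46, 48, 50, 49, 45, 45, 49, 46, 46, 45, 47, 48, 50, 48, 50, 46, 47, 41, 43, 61, 24, 24, 25, 25, 25, 23, 21, 46, 89, 45]]
top [[0.0418], [0.0335], [0.0326], [0.0321], [0.0329]]
side [[44, 45, 48, 45, 43, 46, 49, 49, 47, 44, 43, 41, 44, 39, 43, 44, 46, 48, 48, 50, 50, 44, 39, 35, 41, 60, 69, 58, 50, 45, 46, 45, 45, 50, 96, 147, 135, 74], [44, 48, 49, 47, 45, 44, 49, 47, 45, 44, 44, 43, 44, 43, 45, 49, 48, 46, 45, 47, 47, 39, 32, 35, 54, 73, 77, 64, 58, 58, 57, 58, 56, 63, 105, 155, 137, 82], [46, 48, 50, 48, 48, 48, 44, 43, 42, 43, 42, 44, 45, 48, 46, 45, 48, 49, 51, 44, 41, 35, 28, 45, 63, 77, 75, 58, 50, 53, 55, 51, 51, 59, 112, 155, 130, 75], [45, 47, 43, 47, 49, 45, 45, 44, 43, 45, 44, 44, 46, 48, 49, 49, 47, 46, 44, 43, 39, 29, 32, 44, 57, 72, 70, 52, 39, 37, 40, 37, 38, 45, 95, 134, 112, 61], [48, 46, 45, 47, 45, 42, 45, 45, 43, 45, 45, 47, 48, 46, 49, 46, 43, 45, 44, 44, 39, 28, 30, 32, 39, 48, 51, 36, 31, 33, 33, 37, 35, 43, 83, 113, 91, 50]]
side [[0.0289], [0.028], [0.0265], [0.0266], [-0.0286, -0.0182, 0.0275]]
[168.9375 196.4375] [0.55323849 0.27988733 0.053     ]
[173.3125 210.4375] [0.51571909 0.26587737 0.053     ]
```

```bash
sed -i 's/np.array(\[.45,.25,.03\])/np.array([.535,.273,.034])/; /print(n,np.array(acc)/d' meas.py; for i in 1 2 3; do python3 meas.py | tail -5; done
```

```text
top 0.017239480878697998 [0.1  0.17] [12, 12]
side 0.01729684160565257 [0.1  0.19] [8, 9]
axis [0.5336 0.2761 0.0321] [ 0.9135  0.4064 -0.0198] yaw 23.98310803495641
top [[-0.0181, 0.0226], [-0.0178, 0.0229], [-0.0177, 0.0228], [-0.0176, 0.0228], [-0.0177, 0.0229]]
side [[-0.0206, 0.0198], [-0.0207, 0.0196], [-0.0209, 0.0195], [-0.0208, 0.0196], [-0.021, 0.0195]]
top 0.017552463701126918 [0.15 0.17] [12, 12]
side 0.015777800288758987 [0.19 0.31] [10, 11]
axis [0.5336 0.2762 0.0318] [ 0.9142  0.4049 -0.0147] yaw 23.888773405231625
top [[-0.0179, 0.0227], [-0.0176, 0.023], [-0.0176, 0.0229], [-0.0174, 0.0229], [-0.0176, 0.0231]]
side [[-0.0206, 0.0199], [-0.0205, 0.0197], [-0.0208, 0.0196], [-0.0206, 0.0197], [-0.0207, 0.0198]]
top 0.018165048817284146 [0.14 0.16] [12, 12]
side 0.016750587886154564 [0.18 0.23] [9, 10]
axis [0.5335 0.2762 0.0321] [ 0.9126  0.4081 -0.0233] yaw 24.091741685295037
top [[-0.0181, 0.0225], [-0.0178, 0.0229], [-0.0178, 0.0227], [-0.0177, 0.0228], [-0.0177, 0.0229]]
side [[-0.0207, 0.0198], [-0.0206, 0.0197], [-0.021, 0.0195], [-0.0208, 0.0195], [-0.021, 0.0196]]
```

Measured results:

| Item | Centre (x, y) | Height | Yaw |
|---|---|---|---|
| Barrel | (0.5345, 0.2766) | 0.033 (0.034 expected) | 24° |
| Jig | (0.583, 0.026) | 0.031 (0.030 expected) | −19.9° |

The bands are 40.5 mm apart (40 expected). Next is a helper that works out the moves.

```bash
cat > go.py <<'E'
import sys,numpy as np
from bench import *
from scipy.spatial.transform import Rotation as Ro
def info(): 
    s=get_state();R=Ro.from_quat(s["orientation"]).as_matrix()
    print("t",round(s["time_s"],2),"p",s["eef_pos"].round(4),"jaw yaw",np.degrees(np.arctan2(R[1,0],R[0,0])).round(2),"ydir",R[:,1].round(4),"z",R[:,2].round(3),"F",s["ft_force"].round(2),"M",s["torque"].round(3),"w",s["width"].round(4))
    return s,R
def to(p,barrelyaw,flip=0):
    s,R=info();a=np.radians(barrelyaw+90+180*flip)
    x=np.array([np.cos(a),np.sin(a),0]);y=np.array([0,0,-1.]);D=np.stack([x,y,np.cross(x,y)],1)
    sh=R.T@(np.array(p)-s["eef_pos"])*1000;rv=np.degrees(Ro.from_matrix(R.T@D).as_rotvec())
    print("shift",sh.round(1),"rot",rv.round(2),"n>=",max(np.linalg.norm(sh)/62.5,np.linalg.norm(rv)/10.7).round(1))
if __name__=="__main__":
    a=[float(v) for v in sys.argv[1:]]
    if a: to(a[:3],a[3],int(a[4]) if len(a)>4 else 0)
    else: info()
E
python3 go.py .5345 .2766 .16 24 0;python3 go.py .5345 .2766 .16 24 1; python3 go.py .5 -.25 .23 24 1
```

```text
Traceback (most recent call last):
  File "go.py", line 15, in <module>
    if a: to(a[:3],a[3],int(a[4]) if len(a)>4 else 0)
          ~~^^^^^^^^^^^^^^^^^^^^^^^^^^^^^^^^^^^^^^^^^
  File "go.py", line 9, in to
    s,R=info();a=np.radians(barrelyaw+90+180*flip)
        ~~~~^^
  File "go.py", line 6, in info
    print("t",round(s["time_s"],2),"p",s["eef_pos"].round(4),"jaw yaw",np.degrees(np.arctan2(R[1,0],R[0,0])).round(2),"ydir",R[:,1].round(4),"z",R[:,2].round(3),"F",s["ft_force"].round(2),"M",s["torque"].round(3),"w",s["width"].round(4))
                                                                                                                                                                                                                         ^^^^^^^^^^^^^^^^
AttributeError: 'float' object has no attribute 'round'
Traceback (most recent call last):
  File "go.py", line 15, in <module>
    if a: to(a[:3],a[3],int(a[4]) if len(a)>4 else 0)
          ~~^^^^^^^^^^^^^^^^^^^^^^^^^^^^^^^^^^^^^^^^^
  File "go.py", line 9, in to
    s,R=info();a=np.radians(barrelyaw+90+180*flip)
   
[... 707 characters left out ...]
 ~~^^^^^^^^^^^^^^^^^^^^^^^^^^^^^^^^^^^^^^^^^
  File "go.py", line 9, in to
    s,R=info();a=np.radians(barrelyaw+90+180*flip)
        ~~~~^^
  File "go.py", line 6, in info
    print("t",round(s["time_s"],2),"p",s["eef_pos"].round(4),"jaw yaw",np.degrees(np.arctan2(R[1,0],R[0,0])).round(2),"ydir",R[:,1].round(4),"z",R[:,2].round(3),"F",s["ft_force"].round(2),"M",s["torque"].round(3),"w",s["width"].round(4))
                                                                                                                                                                                                                         ^^^^^^^^^^^^^^^^
AttributeError: 'float' object has no attribute 'round'
```

```bash
sed -i 's/s\["width"\].round(4)/round(s["width"],4)/' go.py
python3 go.py .5345 .2766 .16 24 0;python3 go.py .5345 .2766 .16 24 1|tail -1; python3 go.py .5 -.25 .23 24 1|tail -1
```

```text
t 0.95 p [ 0.2338 -0.6065  0.2313] jaw yaw -68.92 ydir [ 0.  0. -1.] z [0.933 0.36  0.   ] F [ 0.53  0.84 -1.11] M [ 0.029 -0.009  0.033] w 0.0853
shift [-715.9   71.3  598.2] rot [  0.   177.08  -0.  ] n>= 16.5
shift [-715.9   71.3  598.2] rot [-0.   -2.92 -0.  ] n>= 15.0
shift [-236.9    1.3  376.6] rot [-0.   -2.92 -0.  ] n>= 7.1
```

```bash
python3 -m jog '[[[-30,0,47],[0,0,0]],[[-59,0,94],[0,-1,0]],[[-89,0,141],[0,-1,0]],[[-118,0,188],[0,-2,0]],[[-148,0,235],[0,-2,0]],[[-178,0,282],[0,-3,0]],[[-207,0,330],[0,-3,0]],[[-237,0,377],[0,-3,0]]]' 1 20; python3 go.py .5345 .2766 .18 24 1
```

```text
time_s: 1.95
eef_pos: [0.5014, -0.2485, 0.2317]
orientation: [0.593, -0.384, 0.385, -0.593]
ft_force: [0.7, -0.5, 0.6]
width: 0.0856
t 1.95 p [ 0.5014 -0.2485  0.2317] jaw yaw -65.94 ydir [ 9.e-04 -6.e-04 -1.e+00] z [0.913 0.408 0.001] F [ 0.68 -0.51  0.61] M [-0.037 -0.06   0.002] w 0.0856
shift [-466.    51.4  244.3] rot [-0.03  0.06  0.05] n>= 8.5
```

```bash
python3 -m jog '[[[-52,6,27],[0,0,0]],[[-104,12,54],[0,0,0]],[[-156,18,81],[0,0,0]],[[-207,24,108],[0,0,0]],[[-259,30,136],[0,0,0]],[[-311,36,163],[0,0,0]],[[-363,42,190],[0,0,0]],[[-414,48,217],[0,0,0]]]' 1 20; python3 go.py .5345 .2766 .11 24 1
```

```text
time_s: 2.95
eef_pos: [0.5311, 0.2196, 0.1836]
orientation: [-0.593, 0.384, -0.386, 0.593]
ft_force: [0.7, -0.7, 0.5]
width: 0.0857
t 2.95 p [0.5311 0.2196 0.1836] jaw yaw -65.97 ydir [ 2.e-03 -6.e-04 -1.e+00] z [0.913 0.407 0.002] F [ 0.7  -0.65  0.45] M [ 0.043 -0.03   0.057] w 0.0857
shift [-50.7  73.6  26.2] rot [-0.09  0.03  0.08] n>= 1.5
```

```bash
python3 -m jog '[[[-30,20,15],[0,0,0]],[[-50,45,26],[0,0,0]],[[-51,74,26],[0,0,0]],[[-51,74,26],[0,0,0]]]' 1 20
python3 - <<'E'
from h import *
import go
s,R=go.info()
W=[]
for n in("side","top"):
    im,K,T=grab(n);c=proj(K,T,s["eef_pos"])[0].astype(int)-[40,35]
    W.append(cv2.resize(im[c[1]:c[1]+90,c[0]:c[0]+80],None,fx=5,fy=5,interpolation=cv2.INTER_CUBIC))
cv2.imwrite("pics/a1.png",np.hstack(W))
E
python3 go.py .5345 .2766 .0155 24 1
```

```text
time_s: 3.45
eef_pos: [0.532, 0.2756, 0.1069]
orientation: [0.595, -0.385, 0.384, -0.592]
ft_force: [-0.5, -1.2, -0.4]
width: 0.0853
t 3.45 p [0.532  0.2756 0.1069] jaw yaw -65.93 ydir [-0.0035 -0.0035 -1.    ] z [ 0.913  0.408 -0.005] F [-0.55 -1.15 -0.39] M [-0.072 -0.02   0.027] w 0.0853
t 3.55 p [0.5346 0.2763 0.11  ] jaw yaw -66.02 ydir [ 2.2e-03 -8.0e-04 -1.0e+00] z [0.914 0.406 0.002] F [ 0.01 -0.02  0.24] M [0.045 0.013 0.009] w 0.0852
shift [-0.5 94.5 -0.2] rot [-0.1  -0.02  0.09] n>= 1.5
```

View pics/a1.png

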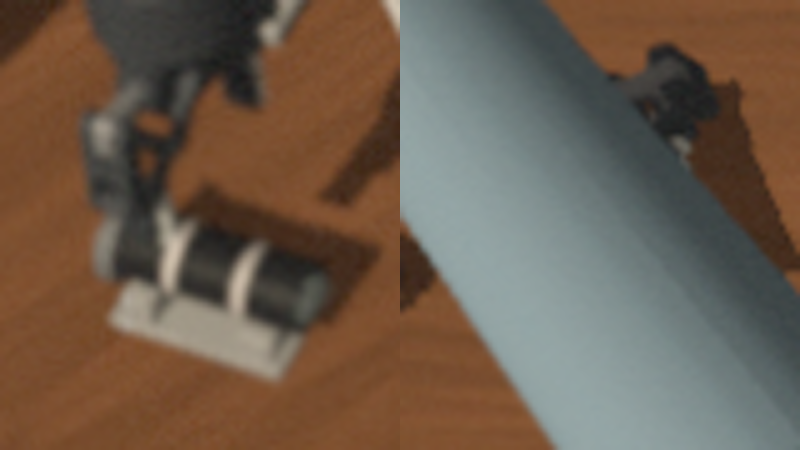

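The side view shows the fingers straddling the barrel line, with the barrel still in its cradle. The arm blocks the top view. Now I'll descend.

```bash
python3 -m jog '[[[0,25,0],[0,0,0]],[[0,50,0],[0,0,0]],[[0,72,0],[0,0,0]],[[-0.5,87,0],[0,0,0]],[[-0.5,94,0],[0,0,0]],[[-0.5,94.5,0],[0,0,0]]]' 1 20
python3 - <<'E'
from h import *
import go
s,R=go.info()
n="side"
im,K,T=grab(n);c=proj(K,T,s["eef_pos"])[0].astype(int)-[50,50]
cv2.imwrite("pics/a2.png",cv2.resize(im[c[1]:c[1]+90,c[0]:c[0]+100],None,fx=6,fy=6,interpolation=cv2.INTER_CUBIC))
E
python3 go.py .5345 .2766 .0155 24 1
```

```text
time_s: 4.3
eef_pos: [0.5346, 0.2768, 0.0153]
orientation: [-0.593, 0.384, -0.386, 0.593]
ft_force: [0.7, 0.2, -0.1]
width: 0.0852
t 4.3 p [0.5346 0.2768 0.0153] jaw yaw -66.02 ydir [ 2.e-03 -8.e-04 -1.e+00] z [0.914 0.406 0.001] F [ 0.67  0.2  -0.12] M [ 0.023 -0.017  0.019] w 0.0852
t 4.35 p [0.5349 0.277  0.0158] jaw yaw -66.02 ydir [ 2.7e-03 -4.0e-04 -1.0e+00] z [0.914 0.406 0.002] F [-0.17  0.59  0.14] M [ 0.001 -0.006 -0.022] w 0.0853
shift [ 0.2  0.3 -0.6] rot [-0.13 -0.02  0.08] n>= 0.0
```

View pics/a2.png

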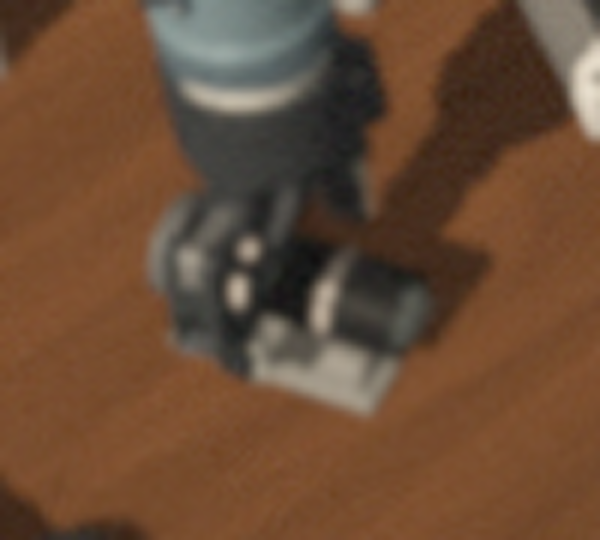

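Run:
```python
from h import *
import go
s,R=go.info()
im,K,T=grab("side");c0=proj(K,T,s["eef_pos"])[0];c=c0.astype(int)-[50,50]
for z in(.028,.06):
  for a in(-11,0,11):
    for j in (.0426,.057):
      X=s["eef_pos"]-R[:,0]*j+R[:,2]*a/1000; X[2]=z; print(z,a,j,((proj(K,T,X)[0]-c)*6).round())
```

```text
t 4.35 p [0.5349 0.277  0.0158] jaw yaw -66.02 ydir [ 2.7e-03 -4.0e-04 -1.0e+00] z [0.914 0.406 0.002] F [-0.17  0.59  0.14] M [ 0.001 -0.006 -0.022] w 0.0853
0.028 -11 0.0426 [277. 370.]
0.028 -11 0.057 [261. 396.]
0.028 0 0.0426 [255. 363.]
0.028 0 0.057 [238. 389.]
0.028 11 0.0426 [232. 355.]
0.028 11 0.057 [215. 381.]
0.06 -11 0.0426 [267. 326.]
0.06 -11 0.057 [251. 352.]
0.06 0 0.0426 [244. 318.]
0.06 0 0.057 [228. 344.]
0.06 11 0.0426 [222. 310.]
0.06 11 0.057 [205. 336.]
```

The projected finger tip at about (240,375) matches the picture, so the pose is right. Closing with 20 N.

```bash
python3 -m jog '[[[0,0,0],[0,0,0]],[[0,0,0],[0,0,0]],[[0,0,0],[0,0,0]],[[0,0,0],[0,0,0]],[[0,0,0],[0,0,0]],[[0,0,0],[0,0,0]]]' -1 20; python3 go.py .5345 .2766 .0155 24 1
```

```text
time_s: 5.15
eef_pos: [0.5358, 0.2768, 0.0167]
orientation: [-0.592, 0.384, -0.387, 0.594]
ft_force: [-0.2, -2.1, 5.4]
width: 0.0392
t 5.15 p [0.5358 0.2768 0.0167] jaw yaw -66.03 ydir [ 4.2e-03 -7.0e-04 -1.0e+00] z [0.914 0.406 0.004] F [-0.23 -2.1   5.37] M [-0.448  0.076  0.046] w 0.0392
shift [-0.4  1.2 -1.2] rot [-0.2  -0.03  0.13] n>= 0.0
```

```bash
python3 -m jog '[[[0,-2,0],[0,0,0]],[[0,-8,0],[0,0,0]],[[0,-18,0],[0,0,0]],[[0,-32,0],[0,0,0]],[[0,-48,0],[0,0,0]],[[0,-64,0],[0,0,0]],[[0,-80,0],[0,0,0]],[[0,-86,0],[0,0,0]]]' - 20; python3 go.py .583 .0257 .13 -19.9 1
```

```text
time_s: 6.15
eef_pos: [0.5363, 0.2775, 0.1047]
orientation: [-0.591, 0.383, -0.387, 0.594]
ft_force: [-0.1, 0.5, -2.4]
width: 0.0392
t 6.15 p [0.5363 0.2775 0.1047] jaw yaw -66.03 ydir [ 6.8e-03  6.0e-04 -1.0e+00] z [0.914 0.406 0.006] F [-0.1   0.45 -2.4 ] M [ 0.003 -0.035 -0.048] w 0.0392
shift [249.1 -25.2 -59.5] rot [-4.000e-01  4.387e+01 -2.000e-02] n>= 4.1
```

Gripped and lifted; the load is 2.4 N, about 0.25 kg. Moving above the jig.

```bash
python3 -m jog '[[[18,-8,-4],[0,4,0]],[[55,-16,-12],[0,10,0]],[[95,-24,-22],[0,17,0]],[[135,-26,-32],[0,24,0]],[[175,-26,-42],[-0.2,31,0]],[[212,-26,-51],[-0.4,38,0]],[[238,-26,-57],[-0.4,43,0]],[[249,-26,-60],[-0.4,44,0]]]' - 20
python3 - <<'E'
from h import *
import go
s,R=go.info()
W=[]
for n in("side","top"):
    im,K,T=grab(n,f"pics/b_{n}.png");c=proj(K,T,s["eef_pos"])[0].astype(int)-[50,45]
    W.append(cv2.resize(im[c[1]:c[1]+110,c[0]:c[0]+100],None,fx=4,fy=4,interpolation=cv2.INTER_CUBIC))
cv2.imwrite("pics/b1.png",np.hstack(W))
E
python3 go.py .583 .0257 .13 -19.9 1
```

```text
time_s: 7.15
eef_pos: [0.5825, 0.0225, 0.1306]
orientation: [0.404, -0.58, 0.58, -0.404]
ft_force: [0.1, -0.4, -2.3]
width: 0.0388
t 7.15 p [0.5825 0.0225 0.1306] jaw yaw -110.31 ydir [-5.e-04 -6.e-04 -1.e+00] z [ 0.938 -0.347 -0.   ] F [ 0.05 -0.4  -2.29] M [ 0.055  0.021 -0.002] w 0.0388
t 7.25 p [0.5825 0.0242 0.1307] jaw yaw -110.15 ydir [-4.e-04  1.e-04 -1.e+00] z [ 0.939 -0.344 -0.   ] F [-0.01 -0.11 -2.38] M [0.025 0.032 0.01 ] w 0.039
shift [-1.6  0.7 -0. ] rot [ 0.02 -0.25  0.  ] n>= 0.0
```

View pics/b1.png

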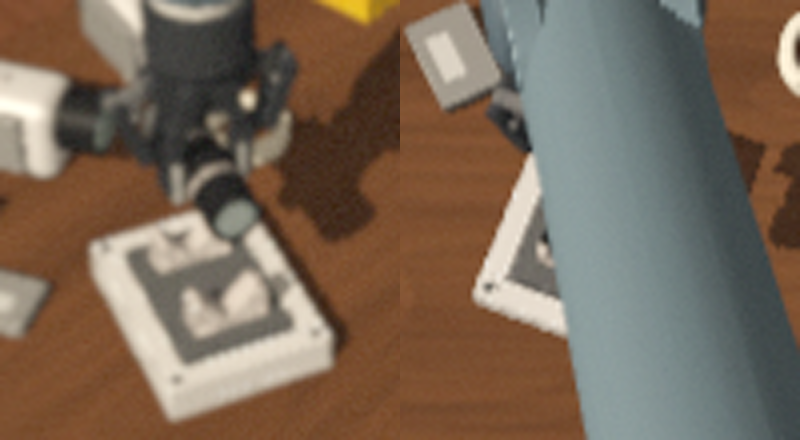

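The barrel hangs above the jig: in the side crop its near end is at (237,218), above the groove at (190,280). I'll correct the offset and descend to about 5 mm above contact.

```bash
python3 go.py .5841 .0253 .061 -19.85 1|tail -1; python3 -m jog '[[[-1,10,1],[0,-0.3,0]],[[-1.5,25,1],[0,-0.3,0]],[[-1.6,40,1],[0,-0.3,0]],[[-1.6,54,1.2],[0,-0.3,0]],[[-1.6,64,1.2],[0,-0.3,0]],[[-1.6,69,1.2],[0,-0.3,0]],[[-1.6,69.7,1.2],[0,-0.3,0]]]' - 20
python3 - <<'E'
from h import *
import go
s,R=go.info()
im,K,T=grab("side","pics/c_side.png");cv2.imwrite("pics/c1.png",cv2.resize(im[170:270,200:300],None,fx=6,fy=6,interpolation=cv2.INTER_CUBIC))
E
python3 go.py .5841 .0253 .0555 -19.85 1
```

```text
shift [-1.6 69.7  1.2] rot [ 0.02 -0.3   0.  ] n>= 1.1
time_s: 8.12
eef_pos: [0.584, 0.0252, 0.0607]
orientation: [-0.407, 0.579, -0.579, 0.406]
ft_force: [-0.1, 0.4, -2.7]
width: 0.0391
t 8.12 p [0.584  0.0252 0.0607] jaw yaw -109.85 ydir [-8.e-04  1.e-04 -1.e+00] z [ 0.941 -0.34  -0.001] F [-0.14  0.43 -2.73] M [ 0.02   0.001 -0.044] w 0.0391
t 8.18 p [0.5844 0.0253 0.061 ] jaw yaw -109.85 ydir [-0.e+00  1.e-04 -1.e+00] z [ 0.941 -0.34  -0.   ] F [-0.93 -0.78 -2.83] M [-0.023 -0.048  0.015] w 0.0395
shift [ 0.   5.5 -0.3] rot [ 0.01 -0.   -0.01] n>= 0.1
```

View pics/c1.png

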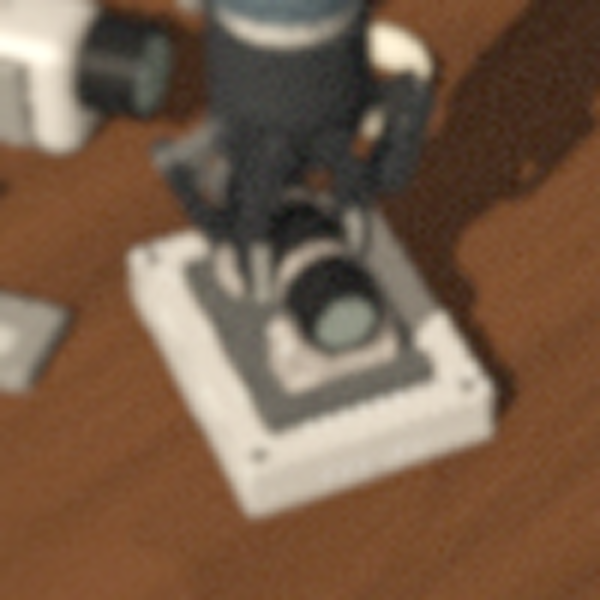

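The barrel sits just above the V, near end face at (345,322). I'll check the end face and the V against each other in this camera.

Run:
```python
from h import *
import go
s,R=go.info()
im,K,T=grab("side")
c=im[170:270,200:300];k=8;b=cv2.resize(c,None,fx=k,fy=k,interpolation=cv2.INTER_CUBIC)
hsv=b.astype(int);g=(hsv[...,1]-hsv[...,2]) # greenish glass
m=((hsv[...,1]>75)&(hsv[...,1]-hsv[...,2]>5)).astype(np.uint8);m[:380]=0;m[480:]=0;m[:,:390]=0;m[:,520:]=0
n,l,st,ce=cv2.connectedComponentsWithStats(m);i=1+np.argmax(st[1:,4]);px=(ce[i]+.5)/k-.5+[200,170];print("disc",px,st[i])
cnt,_=cv2.findContours((l==i).astype(np.uint8),0,2);print(cv2.fitEllipse(cnt[0]))
u=R[:,2];print("ray at z .0783:",plane(K,T,px,.0783))
for nm,J in(("side jig",(.5817,.0242)),("avg",(.583,.0257)),("top",(.584,.0268))):
    J=np.array([*J,0]);th=np.radians(-19.85);e=np.array([np.cos(th),np.sin(th),0])
    X=J-.052*e;X[2]=.0783;q=proj(K,T,X)[0];print(nm,q)
    dlt=plane(K,T,px,.0783)-X;f=np.array([-e[1],e[0],0]);print("axial",dlt@e*1e3,"lat",dlt@f*1e3)
for z in(.0783,):
    X=s["eef_pos"]-R[:,2]*.0532;X[2]=z;print("from tcp",proj(K,T,X)[0])
```

```text
t 8.18 p [0.5844 0.0253 0.061 ] jaw yaw -109.85 ydir [-0.e+00  1.e-04 -1.e+00] z [ 0.941 -0.34  -0.   ] F [-0.93 -0.78 -2.83] M [-0.023 -0.048  0.015] w 0.0395
disc [255.075 221.45 ] [443 412   3   7  10]
((444.2631530761719, 414.9088439941406), (2.417752265930176, 6.262116432189941), 13.305924415588379)
ray at z .0783: [0.53971691 0.04464065 0.0783    ]
side jig [257.49083728 222.22087338]
axial 5.570539062564754 lat 4.970434134447794
avg [256.78126539 222.25286837]
axial 4.857117111380598 lat 3.118130401371463
top [256.24948197 222.26773804]
axial 4.290047056226106 lat 1.7439282501043751
from tcp [256.73486366 222.20448208]
```

Run:
```python
from h import *
im,K,T=grab("side")
o=(240,205);c=im[205:245,240:285];k=14;b=cv2.resize(c,None,fx=k,fy=k,interpolation=cv2.INTER_CUBIC)
B,G,R=[b[...,i].astype(int) for i in range(3)]
m=((G>80)&(G>=R)).astype(np.uint8)
n,l,st,ce=cv2.connectedComponentsWithStats(m)
for i in range(1,n):
    if st[i,4]>1500:
        px=(ce[i]+.5)/k-.5+o;print(st[i],px)
cv2.imwrite("pics/d1.png",b)
```

```text
[  171   200   146   120 12609] [256.88810997 223.02620294]
```

View pics/d1.png

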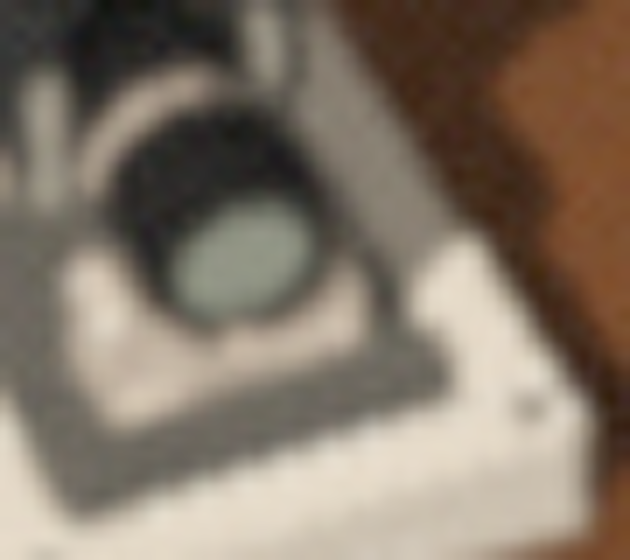

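Run:
```python
from h import *
_,K,T=grab("side")
th=np.radians(-19.85);e=np.array([np.cos(th),np.sin(th),0]);f=np.array([-e[1],e[0],0])
for nm,J in(("side",(.5817,.0242)),("avg",(.583,.0257))):
  J=np.array([*J,0]);
  for l in((-.044,.028,.0663),(-.044,-.028,.0663),(-.044,.0223,.0663),(-.044,-.0223,.0663),(-.044,.028,.036),(-.044,-.028,.036),(-.044,0,.044)):
    X=J+l[0]*e+l[1]*f;X[2]=l[2];q=proj(K,T,X)[0];print(nm,l,((q-(240,205))*14+7).round())
```

```text
side (-0.044, 0.028, 0.0663) [109. 305.]
side (-0.044, -0.028, 0.0663) [365. 222.]
side (-0.044, 0.0223, 0.0663) [136. 297.]
side (-0.044, -0.0223, 0.0663) [339. 230.]
side (-0.044, 0.028, 0.036) [115. 407.]
side (-0.044, -0.028, 0.036) [367. 324.]
side (-0.044, 0, 0.044) [241. 339.]
avg (-0.044, 0.028, 0.0663) [ 99. 306.]
avg (-0.044, -0.028, 0.0663) [355. 222.]
avg (-0.044, 0.0223, 0.0663) [126. 297.]
avg (-0.044, -0.0223, 0.0663) [329. 230.]
avg (-0.044, 0.028, 0.036) [106. 408.]
avg (-0.044, -0.028, 0.036) [357. 324.]
avg (-0.044, 0, 0.044) [231. 339.]
```

Run:
```python
from h import *
_,K,T=grab("side")
th=np.radians(-19.85);e=np.array([np.cos(th),np.sin(th),0]);f=np.array([-e[1],e[0],0])
for nm,J in(("side",(.5817,.0242)),("avg",(.583,.0257))):
  J=np.array([*J,0]);
  for l in((-.06,.042,.036),(-.06,-.042,.036),(-.063,.045,.03),(-.063,-.045,.03),(-.0714,-.0535,.03),(-.0714,.0535,.03),(-.08,-.062,.03),(-.08,-.062,.0)):
    X=J+l[0]*e+l[1]*f;X[2]=l[2];q=proj(K,T,X)[0];print(nm,l,((q-(240,205))*14+7).round())
```

```text
side (-0.06, 0.042, 0.036) [ 81. 482.]
side (-0.06, -0.042, 0.036) [461. 355.]
side (-0.063, 0.045, 0.03) [ 75. 517.]
side (-0.063, -0.045, 0.03) [480. 380.]
side (-0.0714, -0.0535, 0.03) [535. 395.]
side (-0.0714, 0.0535, 0.03) [ 51. 558.]
side (-0.08, -0.062, 0.03) [590. 410.]
side (-0.08, -0.062, 0.0) [589. 507.]
avg (-0.06, 0.042, 0.036) [ 72. 482.]
avg (-0.06, -0.042, 0.036) [451. 355.]
avg (-0.063, 0.045, 0.03) [ 65. 517.]
avg (-0.063, -0.045, 0.03) [470. 380.]
avg (-0.0714, -0.0535, 0.03) [525. 395.]
avg (-0.0714, 0.0535, 0.03) [ 41. 559.]
avg (-0.08, -0.062, 0.03) [580. 410.]
avg (-0.08, -0.062, 0.0) [579. 508.]
```

The frame screws agree with the calibration and the block is roughly where predicted. I'll find the lateral centre by feel, lowering in small steps and watching the forces.

```bash
cat > f.py <<'E'
from go import *
s,R=info(); F=s["ft_force"]; M=s["torque"]
print("lat(tool x)",(R.T@F).round(2),"M tool",(R.T@M).round(3))
E
python3 -m jog '[[[0,1.5,0],[0,0,0]],[[0,3,0],[0,0,0]],[[0,3,0],[0,0,0]]]' - 20 >/dev/null; python3 f.py; python3 -m jog '[[[0,1,0],[0,0,0]],[[0,1,0],[0,0,0]]]' - 20 >/dev/null; python3 f.py
```

```text
t 8.75 p [0.5845 0.0253 0.0584] jaw yaw -109.85 ydir [ 5.e-04  1.e-04 -1.e+00] z [ 0.941 -0.34   0.   ] F [-0.44 -1.07 -1.65] M [-0.006  0.013  0.028] w 0.0394
lat(tool x) [ 1.15  1.65 -0.05] M tool [-0.01  -0.028 -0.01 ]
t 9.0 p [0.5843 0.0252 0.0573] jaw yaw -109.86 ydir [ 2.e-04  1.e-04 -1.e+00] z [ 0.941 -0.34   0.   ] F [-0.36  0.59 -2.5 ] M [-0.031  0.02  -0.036] w 0.0394
lat(tool x) [-0.44  2.5  -0.54] M tool [-0.008  0.036 -0.036]
```

```bash
python3 -m jog '[[[0,1,0],[0,0,0]],[[0,1,0],[0,0,0]]]' - 20 >/dev/null; python3 f.py; python3 -m jog '[[[0,1,0],[0,0,0]],[[0,1,0],[0,0,0]]]' - 20 >/dev/null; python3 f.py
```

```text
t 9.25 p [0.5842 0.0252 0.0561] jaw yaw -109.85 ydir [-2.e-04  0.e+00 -1.e+00] z [ 0.941 -0.34  -0.   ] F [-0.41  0.29 -2.05] M [-0.036 -0.013 -0.078] w 0.0395
lat(tool x) [-0.14  2.05 -0.48] M tool [ 0.025  0.078 -0.029]
t 9.5 p [0.5843 0.025  0.0553] jaw yaw -109.86 ydir [ 0.e+00 -2.e-04 -1.e+00] z [ 0.941 -0.34   0.   ] F [-0.36  0.17 -0.65] M [-0.061 -0.021 -0.025] w 0.0392
lat(tool x) [-0.04  0.65 -0.4 ] M tool [ 0.041  0.025 -0.05 ]
```

```bash
python3 -m jog '[[[0,1,0],[0,0,0]],[[0,1,0],[0,0,0]]]' - 20 >/dev/null; python3 f.py; python3 -m jog '[[[0,1,0],[0,0,0]],[[0,1,0],[0,0,0]]]' - 20 >/dev/null; python3 f.py
```

```text
t 9.75 p [0.5844 0.0249 0.0546] jaw yaw -109.87 ydir [ 1.e-04 -4.e-04 -1.e+00] z [ 0.94 -0.34  0.  ] F [-1.49 -0.71  0.93] M [-0.107  0.215  0.022] w 0.0396
lat(tool x) [ 1.17 -0.93 -1.16] M tool [-0.166 -0.022 -0.174]
t 10.0 p [0.5844 0.0249 0.0538] jaw yaw -109.87 ydir [ 1.e-04 -5.e-04 -1.e+00] z [ 0.94 -0.34  0.  ] F [-1.36  0.13  2.81] M [-0.096  0.308 -0.063] w 0.0391
lat(tool x) [ 0.34 -2.81 -1.32] M tool [-0.257  0.063 -0.195]
```

Contact with the seat began at TCP z ≈ 0.055, as expected, and the lateral force is near zero, so both flanks share the load. I'll check the axial centring with a picture before pressing further.

Run:
```python
from h import *
im,K,T=grab("side","pics/e_side.png")
b=cv2.resize(im[195:250,225:285],None,fx=12,fy=12,interpolation=cv2.INTER_CUBIC);cv2.imwrite("pics/e1.png",b[:600])
im,K,T=grab("top","pics/e_top.png")
cv2.imwrite("pics/e2.png",cv2.resize(im[135:245,215:315],None,fx=5,fy=5,interpolation=cv2.INTER_CUBIC))
```

```text
(no output)
```

View pics/e1.png

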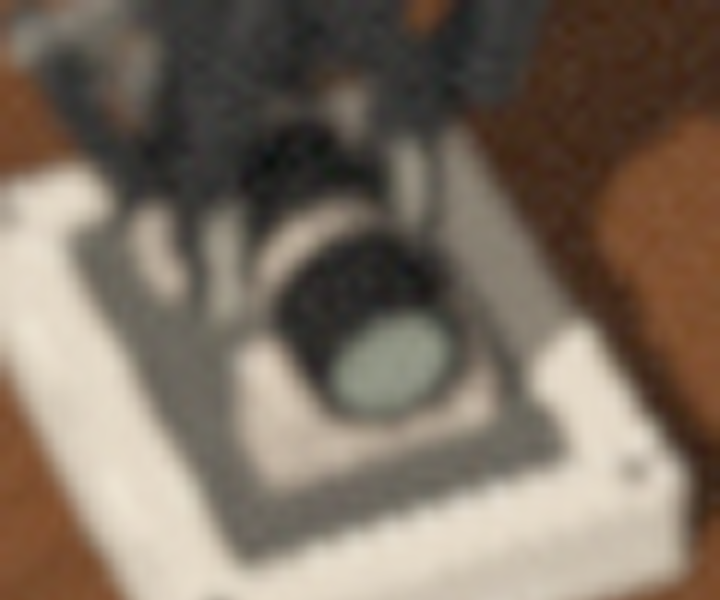

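View pics/e2.png

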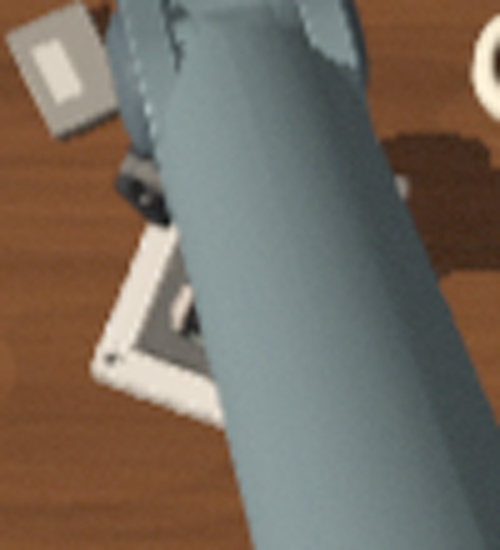

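```bash
cat > ax.py <<'E'
from h import *
import sys
zax=float(sys.argv[1])
ex=[]
for rep in range(2):
    im,K,T=grab("side")
    g=im.max(2).astype(float)
    def dark(c,r=2.6):
        ys,xs=np.mgrid[int(c[1])-4:int(c[1])+5,int(c[0])-4:int(c[0])+5];k=np.hypot(xs-c[0],ys-c[1])<=r;v=g[ys,xs]
        w=np.clip(np.percentile(v[k],60)-v,0,None)*k;return np.array([(w*xs).sum(),(w*ys).sum()])/w.sum()
    s1=dark((277.2,233.5));s2=dark((243,244.9));s3=dark((225.1,212.6))
    k=14;o=(240,205);b=cv2.resize(im[205:245,240:285],None,fx=k,fy=k,interpolation=cv2.INTER_CUBIC).astype(int)
    m=((b[...,1]>80)&(b[...,1]>=b[...,2])).astype(np.uint8)
    n,l,st,ce=cv2.connectedComponentsWithStats(m);i=1+np.argmax(st[1:,4]);px=(ce[i]+.5)/k-.5+o
    A,B,C=[plane(K,T,p,.03) for p in(s1,s2,s3)];D=plane(K,T,px,zax)
    th=np.radians(-19.85);e=np.array([np.cos(th),np.sin(th),0]);f=np.array([-e[1],e[0],0])
    print("px",s1.round(1),s2.round(1),s3.round(1),px.round(2),st[i].tolist(),"screws",[(X@e*1e3).round(1) for X in(A,B,C)],"lat",[(X@f*1e3).round(1) for X in(A,B,C)],"disc",(D@e*1e3).round(1),(D@f*1e3).round(1))
    ctr=((A@e+B@e)/2+.0714+ C@e-.0714*1)/2
    print("axial disc-(near screws)",(D@e-(A+B)@e/2)*1e3,"want 19.4;  lat from mid",(D@f-(A+B)@f/2)*1e3, "dist B-C",(C-B)@e*1e3,"; with centre of A,C:",(D@e-(A+C)@e/2)*1e3+52,(D@f-(A+C)@f/2)*1e3)
E
python3 ax.py .0703
```

```text
px [277.7 233.5] [242.7 245.5] [224.7 212. ] [257.19 224.83] [174, 226, 148, 114, 12319] screws [np.float64(464.6), np.float64(464.2), np.float64(609.9)] lat [np.float64(168.0), np.float64(276.4), np.float64(275.7)] disc 485.1 222.2
axial disc-(near screws) 20.669826725260133 want 19.4;  lat from mid 0.011194452852719694 dist B-C 145.65649614263953 ; with centre of A,C: -0.1584213460596331 0.3396669943181718
px [277.7 233.5] [242.7 245.5] [224.7 211.9] [257.2  224.73] [175, 225, 146, 121, 12155] screws [np.float64(464.7), np.float64(464.2), np.float64(610.2)] lat [np.float64(168.1), np.float64(276.5), np.float64(275.6)] disc 485.4 222.0
axial disc-(near screws) 21.000583485037527 want 19.4;  lat from mid -0.23659558240218814 dist B-C 146.0283050898197 ; with centre of A,C: -0.01356905987225332 0.18152576136068466
```

In this one camera the barrel's axial offset is between 0 and +1.5 mm and its lateral offset is about 0. It is centred, so I'll press on gently.

```bash
python3 f.py; python3 -m jog '[[[0,0.5,0],[0,0,0]],[[0,1,0],[0,0,0]],[[0,1,0],[0,0,0]]]' - 20 >/dev/null; python3 f.py; python3 -m jog '[[[0,0.5,0],[0,0,0]],[[0,1,0],[0,0,0]],[[0,1,0],[0,0,0]]]' - 20 >/dev/null; python3 f.py
```

```text
t 10.2 p [0.5844 0.0249 0.0537] jaw yaw -109.87 ydir [ 2.e-04 -4.e-04 -1.e+00] z [ 0.94 -0.34  0.  ] F [-2.2  -0.44  2.24] M [-0.043  0.264 -0.022] w 0.0396
lat(tool x) [ 1.16 -2.24 -1.92] M tool [-0.234  0.022 -0.13 ]
t 10.57 p [0.5844 0.0249 0.0527] jaw yaw -109.87 ydir [ 2.e-04 -4.e-04 -1.e+00] z [ 0.94 -0.34  0.  ] F [-1.57 -0.92  3.41] M [-0.102  0.407 -0.007] w 0.0394
lat(tool x) [ 1.4  -3.41 -1.16] M tool [-0.349  0.007 -0.234]
t 10.95 p [0.5844 0.0249 0.0518] jaw yaw -109.87 ydir [ 1.e-04 -5.e-04 -1.e+00] z [ 0.94 -0.34  0.  ] F [-1.51 -0.93  2.69] M [-0.095  0.402  0.029] w 0.0393
lat(tool x) [ 1.39 -2.68 -1.11] M tool [-0.346 -0.029 -0.226]
```

The moment about tool x suggests more load on the rear half. I'll pitch the tool a little to even it out.

```bash
for i in 1 2 3; do python3 -m jog '[[[0,0,0],[0,0,0]]]' >/dev/null; python3 f.py|tail -1; done; echo pitch; python3 -m jog '[[[0,0,0],[-0.3,0,0]],[[0,0,0],[-0.3,0,0]]]' - 20 >/dev/null; python3 f.py;for i in 1 2; do python3 -m jog '[[[0,0,0],[0,0,0]]]' >/dev/null; python3 f.py|tail -1; done
```

```text
lat(tool x) [ 1.   -3.93 -1.85] M tool [-0.371  0.009 -0.233]
lat(tool x) [ 1.51 -3.36 -2.52] M tool [-0.388 -0.059 -0.26 ]
lat(tool x) [ 1.9  -3.71 -1.67] M tool [-0.36   0.037 -0.244]
pitch
t 11.57 p [0.5843 0.0249 0.0517] jaw yaw -109.87 ydir [-0.0052  0.0013 -1.    ] z [ 0.94  -0.34  -0.005] F [-3.12 -0.72  3.37] M [-0.137  0.518  0.052] w 0.0396
lat(tool x) [ 1.74 -3.35 -2.71] M tool [-0.44  -0.051 -0.305]
lat(tool x) [ 1.73 -3.65 -2.61] M tool [-0.392  0.    -0.249]
lat(tool x) [ 2.44 -3.06 -2.37] M tool [-0.401 -0.033 -0.243]
```

The moments fit the side forces acting over a lever of about 0.15 m, so the pitch is balanced. I'll undo the pitch, shift slightly to relieve the lateral and axial forces, and continue down.

```bash
python3 -m jog '[[[0.3,0,-0.4],[0.3,0,0]],[[0.3,0.5,-0.4],[0.3,0,0]],[[0.3,0.5,-0.4],[0.3,0,0]]]' - 20 >/dev/null; python3 f.py;for i in 1 2 3; do python3 -m jog '[[[0,0,0],[0,0,0]]]' >/dev/null; python3 f.py|tail -1; done
```

```text
t 12.2 p [0.5844 0.0249 0.0515] jaw yaw -109.86 ydir [ 9.e-04 -3.e-04 -1.e+00] z [ 0.941 -0.34   0.001] F [-0.46 -0.65  4.71] M [-0.025  0.238 -0.014] w 0.0394
lat(tool x) [ 0.77 -4.71 -0.21] M tool [-0.216  0.014 -0.104]
lat(tool x) [ 1.6  -3.05 -1.34] M tool [-0.377  0.007 -0.242]
lat(tool x) [ 0.46 -4.71 -0.89] M tool [-0.254 -0.037 -0.196]
lat(tool x) [ 1.69 -3.72 -2.54] M tool [-0.266 -0.03  -0.199]
```

```bash
python3 -m jog '[[[0.2,0.7,-0.2],[0,0,0]],[[0.2,1.4,-0.3],[0,0,0]],[[0.2,2,-0.3],[0,0,0]],[[0.2,2,-0.3],[0,0,0]]]' - 20 >/dev/null; python3 f.py;for i in 1 2 3; do python3 -m jog '[[[0,0,0],[0,0,0]]]' >/dev/null; python3 f.py; done
```

```text
t 13.07 p [0.5844 0.0249 0.0499] jaw yaw -109.86 ydir [ 1.5e-03 -2.0e-04 -1.0e+00] z [ 0.941 -0.34   0.001] F [-0.62 -0.47  4.99] M [-0.077  0.354 -0.009] w 0.0391
lat(tool x) [ 0.65 -4.99 -0.41] M tool [-0.307  0.008 -0.193]
t 13.2 p [0.5844 0.0249 0.0501] jaw yaw -109.87 ydir [ 1.4e-03 -3.0e-04 -1.0e+00] z [ 0.94  -0.34   0.001] F [-2.12 -0.58  4.46] M [-0.096  0.4   -0.062] w 0.0392
lat(tool x) [ 1.26 -4.46 -1.79] M tool [-0.344  0.062 -0.227]
t 13.32 p [0.5844 0.0249 0.0502] jaw yaw -109.87 ydir [ 1.3e-03 -3.0e-04 -1.0e+00] z [ 0.94  -0.34   0.001] F [-2.12 -0.97  4.65] M [-0.066  0.458  0.011] w 0.039
lat(tool x) [ 1.63 -4.65 -1.65] M tool [-0.408 -0.012 -0.218]
t 13.45 p [0.5844 0.0249 0.0503] jaw yaw -109.87 ydir [ 1.2e-03 -4.0e-04 -1.0e+00] z [ 0.94  -0.34   0.001] F [-1.   -0.42  4.93] M [-0.027  0.367  0.019] w 0.0393
lat(tool x) [ 0.73 -4.93 -0.79] M tool [-0.336 -0.02  -0.15 ]
```

```bash
python3 -m jog '[[[0.2,0.8,-0.2],[0,0,0]],[[0.2,1.4,-0.2],[0,0,0]],[[0.2,1.7,-0.2],[0,0,0]],[[0.2,1.7,-0.2],[0,0,0]],[[0.2,1.7,-0.2],[0,0,0]]]' - 20 >/dev/null; python3 f.py
python3 - <<'E'
from h import *
im,K,T=grab("side","pics/g_side.png");cv2.imwrite("pics/g1.png",cv2.resize(im[190:256,205:290],None,fx=9,fy=9,interpolation=cv2.INTER_CUBIC))
from bench import get_state
F=[]
for i in range(12):
    get_image("top");s=get_state();F.append([*s["ft_force"],*s["torque"],s["eef_pos"][2]])
print(np.mean(F,0).round(4),s["time_s"])
E
python3 ax.py .0663; python3 f.py
```

```text
t 14.07 p [0.5844 0.0249 0.0491] jaw yaw -109.87 ydir [ 1.7e-03 -4.0e-04 -1.0e+00] z [ 0.94  -0.34   0.002] F [-2.18  0.69  5.85] M [-0.025  0.43   0.021] w 0.0393
lat(tool x) [ 0.09 -5.86 -2.28] M tool [-0.396 -0.022 -0.17 ]
[-2.1098e+00 -4.6400e-01  6.3728e+00 -7.8900e-02  4.3740e-01  5.2000e-03
  4.9100e-02] 14.725
px [277.7 233.5] [242.7 245.5] [224.7 212. ] [257.25 226.  ] [177, 243, 144, 117, 11868] screws [np.float64(464.8), np.float64(464.1), np.float64(610.1)] lat [np.float64(168.1), np.float64(276.5), np.float64(275.6)] disc 484.4 222.4
axial disc-(near screws) 19.956330389842346 want 19.4;  lat from mid 0.16715800473557363 dist B-C 145.9642829800188 ; with centre of A,C: -1.0258111001671324 0.5887109919023581
px [277.7 233.5] [242.8 245.5] [224.7 212. ] [257.19 226.  ] [174, 242, 147, 119, 12192] screws [np.float64(464.7), np.float64(464.1), np.float64(610.1)] lat [np.float64(168.1), np.float64(276.3), np.float64(275.7)] disc 484.5 222.6
axial disc-(near screws) 20.049374576646294 want 19.4;  lat from mid 0.39113745517049825 dist B-C 145.92670950531368 ; with centre of A,C: -0.9139801760104547 0.7249902467688085
t 14.82 p [0.5844 0.0249 0.0491] jaw yaw -109.86 ydir [ 1.7e-03 -4.0e-04 -1.0e+00] z [ 0.94  -0.34   0.002] F [-2.04 -0.86  6.27] M [-0.121  0.482 -0.02 ] w 0.0393
lat(tool x) [ 1.5  -6.27 -1.61] M tool [-0.413  0.019 -0.278]
```

View pics/g1.png

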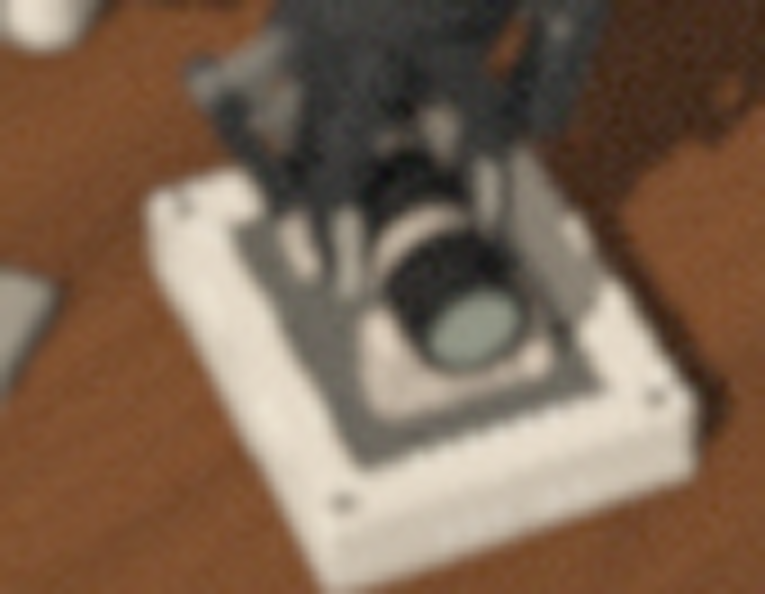

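The mean push of 6.4 N plus about 2.5 N of barrel weight gives 8.9 N, against 9 N at flush. TCP height 0.0491 matches the expected 0.049. The moments are explained by the side forces alone, so the load runs through mid-barrel and both halves carry it. Handing in.

```bash
python3 - <<'E'
from bench import *
print(close_job())
E
python3 f.py
```

```text
the job is handed in; nothing more can be done
None
the job is handed in; nothing more can be done
```

I lifted the long barrel out of its cradle with a 20 N grip, seated it in the V-block, pressed the seat down to flush and handed the job in at about 14.8 s. The fingers were still holding it down.

**Last checks:**
- **Flush:** the mean push was 6.4 N. With about 2.5 N of barrel weight that makes 8.9 N, against 9 N at flush. The TCP was at 0.0491 m, where I expected 0.049 m, so both put the seat within about 0.2 mm of flush.
- **Both halves and both flanks:** the moments match the side forces acting over a lever of about 0.21 m. The load therefore runs close to mid-barrel, with a sideways force of only about 1 N.
- **Centring:** the side view puts the barrel within ±1 mm along the groove and about 0.2–0.7 mm off across it. The two ways of working out the position along the groove disagree slightly, at +0.6 and −1.0 mm.
- **Grip:** the fingers read 39.3 mm apart on the 40 mm barrel and held steady throughout.

**Not confirmed:**
- The arm blocked the top view at the end, so I could not see the far half of the block or check flushness there by eye.
- About 2 N of friction along the groove remained.
- I compared only the jig and barrel in the pictures and made no separate check of the other items, though the arm did not work near them apart from passing overhead.

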